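# Set sprung tweezers to the marked tip gap on a gauge stand

### The job

Pick up the steel sprung tweezers from the worktop, lay them on the raised gauge stand with their heel between the two cheeks of the narrow rear rest and their tips on the gauge bar, and let go so that they spring fully open. Then squeeze their grip plates, as they lie there, until the gap between the two tips equals the 16 mm gap between the stand's two marker pins, hold it steady for at least two seconds, and finish while still holding it. Never pinch the tips shut, never drop the tweezers, and leave the vials and the roll of tape where they are.

Things in the scene. Friction and masses are not known exactly. Their poses are not given: they have to be found in the camera images.
- tweezers: Plain steel sprung tweezers, 186 mm long, about 60 g, lying on edge: seen from above a V whose arms close horizontally. Origin: on the underside, midway between the two ribbed grip plates; x to the tips, z up. Heel block 28 x 22 x 14 mm high at x = -102 mm. Grip plates, 34 mm long, 18 mm high from the underside up, at x = 0: 39 mm over their outsides when free. Tips end at x = 70 mm.
- gauge_stand: Fixed metal stand, base 225 x 90 x 8 mm. Origin: on the worktop under the seat point; x from rear rest to gauge bar, z up. Rear rest 16 mm along x at x = -102 mm, top 50 mm high, two cheeks 8 mm high, 32 mm apart inside. Gauge bar 16 mm along x, 80 mm across, at x = 56 mm, top 50 mm high. Free space for fingers between. Two marker pins at x = 86 mm.
- seat (a point): Point of the gauge stand, 50 mm above its origin, level with the tops of rest and bar: where the tweezers' origin lies, x along x, when they are properly laid on it.
- pin_left (a point): Top of the left (+y) upright marker pin of the stand, 3 mm thick, 64 mm above the worktop. The clear gap between the two pins is 16 mm (19 mm between axes); a thin dark line on the gauge bar continues each pin's position.
- pin_right (a point): Top of the right (-y) marker pin, likewise.
- tip_left (a point): End of the tweezers' left (+y) arm, on its inner face, 4 mm above the underside. The distance from tip_left to tip_right is the tip gap: 36 mm when free. It changes 1.78 mm for each 1 mm of width over the grip plates (28 mm over the plates, then parallel, at the 16 mm gap; 19 mm when the tips meet).
- tip_right (a point): End of the tweezers' right (-y) arm, on its inner face, likewise.
- left_arm (a joint): Angle (rad) of the left arm about its upright axis at x = -90, y = 6 mm of the tweezers: 0 sprung fully open, grows as it is squeezed; 0.0625 with both arms at the 16 mm gap, 0.11 when the tips all but meet. The spring pushes outwards at the grip plate with about 3 N when free, 8 N at the 16 mm gap.
- right_arm (a joint): The same for the right (-y) arm.
- vial_0: Bystander: standing glass vial with screw cap, 27 x 27 x 55 mm, origin under its centre. Not to be moved.
- drop_vial: Bystander: standing glass vial with screw cap, 25 x 25 x 63 mm, origin under its centre. Not to be moved.
- label_tape: Bystander: roll of tape lying flat, 76 mm across, 19 mm high, origin under its centre. Not to be moved.
Things that resemble listed ones, but are neither listed nor needed, are in the scene too. Of the things like the tweezers, leave any that is brown; of the rest the larger one is meant.

How it is judged:
By the outcome, as a careful person would: the job done as asked, in the order asked, and still so for the second after the job is handed in, while the arm keeps its last pose, push and grip.
It also fails if it takes over 45 s, if anything falls off the work surface, if the arm or the gripper's body presses on something with over 40 N, if the wrist force passes 120 N, or if a joint passes its speed limit or range.

### The arm

A 6-joint arm with a two-finger parallel gripper is mounted at the origin on a cart in front of the work surface, level with it; the furniture and walls round the work are solid. World frame = base frame: x ahead of the robot, y to its left, z up, the work surface at z = 0. Lengths are in m, angles in rad, forces in N, time in s.
With the tool pointing down it reaches from about 0.4 to 0.825 m from the base axis. Payload 7 kg.
Tool frame: the origin (TCP) lies between the finger pads; the fingertips stand 17 mm ahead of it and the grasp point (between the pads) lies 2 mm behind it; z points along the fingers, y is the direction in which the jaws open and shut (so a half turn about z gives the same grasp; the last joint's range is limited). The gripper opens to 85 mm and grips with 20 to 120 N. Pads are 22 mm wide; open, the fingers measure 114 mm over their backs; the gripper's body (76 mm by 85 mm) begins 54 mm behind the grasp point. The pads swing forward as they close: fully open they stand 13 mm farther back than shut.
Start: joints at [1.503, 0.359, 0.012, 0, -1.224, -0.288], TCP at [0.235, 0.633, 0.248] pointing down, gripper open.
Joint ranges: [-3.07, 3.07], [-1.43, 2.12], [-1.02, 1.25], [-3.03, 1.67], [-3.05, -0], [-3.03, 3.03]. Speed limits (rad/s): [2.39, 2.39, 3.01, 3.14, 3.14, 3.14].

### API

Orientations are given as a unit quaternion [w, x, y, z].
In Python, from rig import r gives the robot as it stands.
- The arm moves only by the shell command python3 -m creep 'ROWS' [OPENING]. ROWS is JSON, a list of rows, each a list of 6 numbers: the shift along the world's x, y, z in m, then the turn, a rotation vector about the world's x, y, z in rad. A call has 1 to 8 rows; each row is the pose to reach, as a shift and turn from the pose commanded when the call began; what a row does not reach only later rows make up. A row lasts 1/8 s, in which the tool goes at most 62.5 mm and 10.7 degrees, less where a joint would pass 70% of its speed; a pose out of reach is approached as far as the arm can. A call with a gripper value outside its range is refused whole. OPENING is the opening, from -1 (shut) to 1 (fully open), set as the call begins (- or left out, the last holds). The fingers move at their own pace and stop on an object; the grip force is fixed at half the most. Time passes only in rows, so rows that repeat a pose let the fingers close. It gives the time, the measured TCP pose, the force and the opening at its end, in the units of the state.
- r.observe(): the state, without advancing time (a new reading comes with each control period).
- r.read_camera(name): name is "side" or "top" or "wrist"; returns a dict with "pixels" (480x640x3 uint8, blue, green, red), "fx", "fy", "cx", "cy" (pixels), "extrinsics" (4x4, takes a point from camera to world coordinates). Camera axes: x right, y down, z forward; pixel columns grow to the right and rows downward; lengths in m; the calibration is good to about 2 mm. A picture is of the moment at which its call begins. There is no depth.
- r.close_job(): hands the job in, once; it reports no verdict.
The state is a dict: "time_s": time; "joint_positions": joint angles; "dq": joint speeds; "joint_efforts": joint torques, N m; "ee_pos": TCP position; "tool_rot": TCP orientation; "wrist_force": force on the tool from outside, world axes, zero at the start; "torque": the same for the moment, N m; "grip_width": opening from 0.0 (shut) to 1.0 (fully open).
Only numpy, scipy, OpenCV 4.12 (cv2) and the standard library are available. Lean on these libraries where they do the work, as an engineer would, in place of code of your own. Each camera call takes 0.05 s, during which the arm holds its last target. There are 200 camera calls.

## Working session

There is one attempt and no reset: what is moved stays moved. The work goes in short steps, Python scripts to look and compute and a shell command to move; the robot and the scene stay as the last step left them, time stands still between calls to the robot, and variables do not carry over. Pictures are saved under pics/ and viewed, about 8 in all and at most 12, crops included, and the job is handed in when it is done.

```bash
mkdir -p pics
cat > h.py <<'E'
from rig import r
import cv2, numpy as np
def snap(name,fn=None):
    c=r.read_camera(name)
    if fn: cv2.imwrite('pics/'+fn,c['pixels']); np.savez('pics/'+fn+'.npz',**c)
    return c
def cast(c,u,v,z):
    E=np.array(c['extrinsics']);d=E[:3,:3]@np.array([(u-c['cx'])/c['fx'],(v-c['cy'])/c['fy'],1]);o=E[:3,3]
    return o+d*(z-o[2])/d[2]
def proj(c,p):
    E=np.array(c['extrinsics']);q=E[:3,:3].T@(np.array(p)-E[:3,3])
    return np.array([c['fx']*q[0]/q[2]+c['cx'],c['fy']*q[1]/q[2]+c['cy']])
E
python3 - <<'E'
from h import *
for n in ['top','side']:
    c=snap(n,n+'0.png'); print(n,c['fx'],c['cx'],c['cy'],np.round(c['extrinsics'],3).tolist())
print(r.observe())
E
```

```text
top 550.9623879104936 316.8970436461645 238.96621139751713 [[-0.022, -0.998, 0.062, 0.406], [-1.0, 0.023, 0.015, 0.306], [-0.016, -0.062, -0.998, 1.479], [0.0, 0.0, 0.0, 1.0]]
side 448.02250399351215 319.8999351920316 249.67769184681853 [[-0.485, -0.466, 0.74, -0.204], [-0.874, 0.255, -0.413, 0.68], [0.004, -0.847, -0.531, 0.593], [0.0, 0.0, 0.0, 1.0]]
{'time_s': 0.1, 'joint_positions': array([ 1.50308817e+00,  3.59317463e-01,  1.11323088e-02, -3.11588497e-04,
       -1.22409114e+00, -2.88136841e-01]), 'dq': array([-0.00084243, -0.00210851,  0.00248216, -0.00222321,  0.00081492,
        0.0009183 ]), 'joint_efforts': array([-1.13891434e-03, -5.84760511e+01,  2.94110513e+01,  6.95462465e+00,
       -3.12448494e-03,  3.91277112e-06]), 'ee_pos': array([0.23501498, 0.6323257 , 0.24744747]), 'tool_rot': array([ 7.51607774e-04,  9.84203833e-01, -1.77037414e-01, -6.42040771e-05]), 'wrist_force': array([-0.71192493, -0.38997834, -0.75208265]), 'torque': array([-0.02467151, -0.04965473,  0.00763143]), 'grip_width': 1.005377145322539}
```

View pics/top0.png

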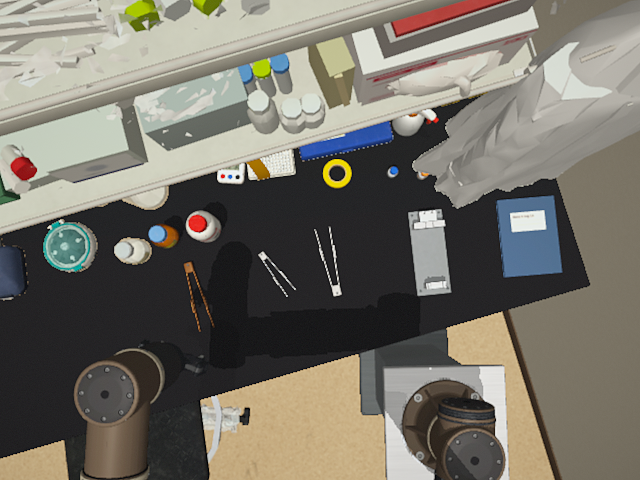

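View pics/side0.png

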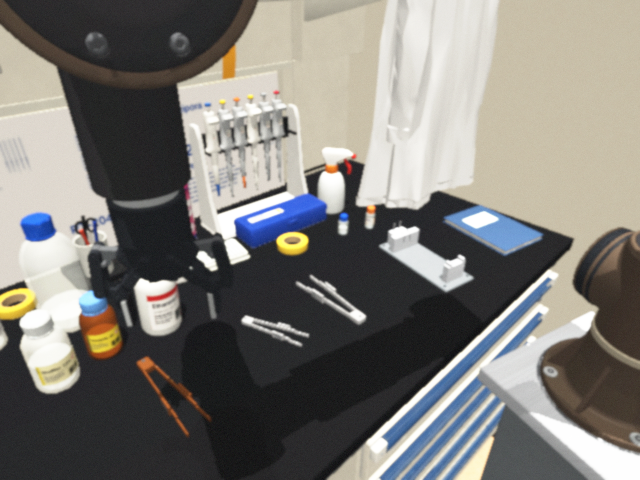

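Candidates (top): brown (198,297), small steel (277,273), larger steel (328,262). The last one fits: not brown, and the larger of the two steel ones. I'll confirm it in an enlarged crop along with the stand.

Run:
```python
from h import *
c=dict(np.load('pics/top0.png.npz'))
im=c['pixels']
a=cv2.resize(im[200:310,250:460],None,fx=3.8,fy=3.8,interpolation=cv2.INTER_CUBIC);cv2.imwrite('pics/crop1.png',a)
m=(im.min(axis=2)>110).astype(np.uint8)
for (u0,v0,u1,v1) in [(250,240,300,300),(305,215,350,302),(400,200,460,300)]:
    s=np.zeros_like(m);s[v0:v1,u0:u1]=m[v0:v1,u0:u1]
    cs,_=cv2.findContours(s,cv2.RETR_EXTERNAL,cv2.CHAIN_APPROX_SIMPLE)
    for k in cs:
        if cv2.contourArea(k)>8: print(cv2.contourArea(k),cv2.minAreaRect(k), [np.round(cast(c,u,v,0.008),4).tolist() for u,v in cv2.boxPoints(cv2.minAreaRect(k))])
```

```text
121.0 ((275.59295654296875, 272.6208190917969), (50.97181701660156, 12.011302947998047), 52.4314079284668) [[0.4559, 0.4934, 0.008], [0.4749, 0.4676, 0.008], [0.3653, 0.3865, 0.008], [0.3465, 0.4123, 0.008]]
204.5 ((329.305908203125, 261.37646484375), (69.85162353515625, 16.269786834716797), 77.47119140625) [[0.5247, 0.3353, 0.008], [0.5332, 0.2926, 0.008], [0.3504, 0.2566, 0.008], [0.342, 0.2991, 0.008]]
2725.0 ((429.98779296875, 251.89024353027344), (84.59056091308594, 36.00067901611328), 83.6598129272461) [[0.565, 0.0837, 0.008], [0.5734, -0.0122, 0.008], [0.3489, -0.0287, 0.008], [0.3405, 0.0662, 0.008]]
43.0 ((454.5, 204.0), (8.0, 9.0), 90.0) [[0.5941, -0.031, 0.008], [0.5935, -0.055, 0.008], [0.572, -0.0542, 0.008], [0.5726, -0.0302, 0.008]]
```

View pics/crop1.png

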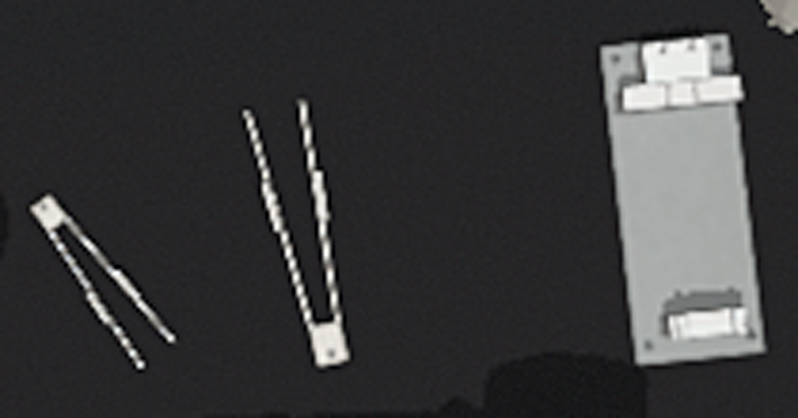

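The crop shows the large steel V with its heel at top px (337,290) and tips at (315,230) and (330,227). It is 186 mm long, against about 137 mm for the small one, so it is the one meant. The stand's cheeks are near the robot at (436,285), with the bar at (430,224) and the pins beyond it.

```bash
python3 - <<'E'
from h import *
c=dict(np.load('pics/top0.png.npz'))
f=lambda u,v:(250+(u+.5)/3.8-.5,200+(v+.5)/3.8-.5)
def P(u,v,z): return cast(c,*f(u,v),z)
heel=P(329,344,.014); tm=(P(248,113,.006)+P(303,102,.006))/2; print('heel,tips',heel,tm)
d=(tm-heel)[:2]; print('tw ang',np.degrees(np.arctan2(d[1],d[0])),np.linalg.norm(d),'origin',heel[:2]+d*102/np.linalg.norm(d)*1.0)
rest=P(707,323,.053); bar=P(682,93,.05); d=(bar-rest)[:2]
print('rest',rest,'bar',bar,np.degrees(np.arctan2(d[1],d[0])),np.linalg.norm(d),'seat',rest[:2]+d*102/158)
E
python3 -m creep '[[0.05,-0.06,0,0,0,0.15],[0.1,-0.12,0,0,0,0.3],[0.15,-0.18,0,0,0,0.45],[0.19,-0.24,0,0,0,0.55],[0.2,-0.3,0,0,0,0.55],[0.2,-0.333,0,0,0,0.55],[0.2,-0.333,0,0,0,0.55],[0.2,-0.333,0,0,0,0.55]]' 0.4
```

```text
heel,tips [0.36052712 0.27940273 0.014     ] [0.52737659 0.31293489 0.006     ]
tw ang 11.363502046365134 0.170185639242224 origin [100.36100943  20.37675427]
rest [0.37033002 0.02406979 0.053     ] bar [0.52713883 0.03492505 0.05      ] 3.960043746962321 0.15718409633363634 seat [0.47156103 0.03107761]
time_s: 1.1
ee_pos: [0.4354, 0.2986, 0.2485]
tool_rot: [-0.0, 0.995, 0.096, 0.0]
wrist_force: [-0.4, 0.3, -0.2]
grip_width: 0.702
```

Run:
```python
from h import *
c=snap('wrist','w1.png'); print(c['fx'],np.round(c['extrinsics'],3).tolist())
print(proj(c,[.4605,.2995,.018]),proj(c,[.3605,.2794,.014]),proj(c,[.527,.313,.006]))
```

```text
365.2718748571851 [[0.191, -0.939, -0.285, 0.508], [-0.982, -0.182, -0.056, 0.313], [0.0, 0.291, -0.957, 0.373], [0.0, 0.0, 0.0, 1.0]]
[322.04687451 185.32491311] [322.28392079 281.07985884] [321.55176502 111.77878722]
```

View pics/w1.png

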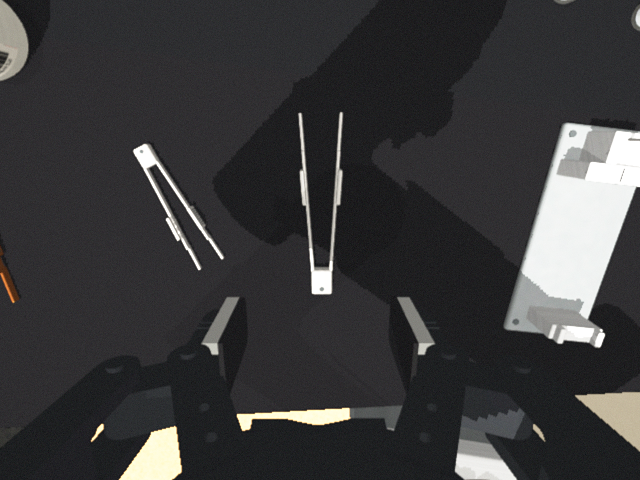

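The wrist view shows the V upright, heel (321,280), grip plates (304,187) and (339,187), tips (301,113) and (341,113). This agrees with my estimate to within about 1.5 mm, so I descend.

```bash
python3 -m creep '[[0.012,0,-0.05,0,0,0],[0.025,0,-0.1,0,0,0],[0.025,0,-0.15,0,0,0],[0.025,0,-0.19,0,0,0],[0.025,0,-0.21,0,0,0],[0.025,0,-0.22,0,0,0],[0.025,0,-0.228,0,0,0],[0.025,0,-0.228,0,0,0]]' 0.2
python3 -m creep '[[0,0,0,0,0,0],[0,0,0,0,0,0],[0,0,0,0,0,0],[0,0,0,0,0,0]]' -0.3
python3 - <<'E'
from h import *
c=snap('wrist','w2.png')
im=c['pixels'];cv2.imwrite('pics/w2.png',cv2.resize(im[60:360,120:520],None,fx=2,fy=2))
E
```

```text
time_s: 2.15
ee_pos: [0.4601, 0.3001, 0.0203]
tool_rot: [0.0, 0.995, 0.097, 0.0]
wrist_force: [-1.2, 0.4, 0.4]
grip_width: 0.6
time_s: 2.65
ee_pos: [0.461, 0.3007, 0.0218]
tool_rot: [-0.001, 0.995, 0.097, 0.001]
wrist_force: [-0.4, 0.5, 6.1]
grip_width: 0.351
```

View pics/w2.png

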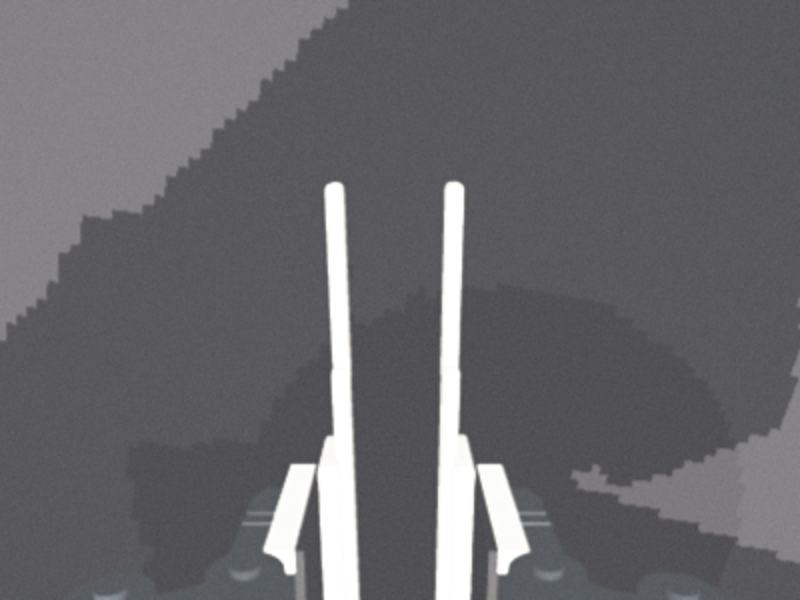

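Both pads bear on the plates, and the tips are apart at full px (292,152) and (343,152). I'll lift slightly, measure the gap, and look from the side.

```bash
python3 - <<'E'
from h import *
c=dict(np.load('pics/w2.png.npz'))
im=c['pixels']
for v in (155,160,170):
    row=im[v,250:390].min(axis=1)>130; x=np.where(np.diff(row.astype(int)))[0]+250.5; 
    if len(x)==4:
        for z in (.006,.01): print(v,x,np.linalg.norm(cast(c,x[1],v,z)-cast(c,x[2],v,z)),cast(c,x.mean(),v,z))
E
python3 -m creep '[[0,0,0.01,0,0,0],[0,0,0.02,0,0,0],[0,0,0.03,0,0,0],[0,0,0.03,0,0,0],[0,0,0.03,0,0,0]]' -0.34
python3 - <<'E'
from h import *
c=snap('side','s2.png'); im=c['pixels']
u,v=proj(c,[.46,.3,.04]).astype(int);print(u,v)
im=im[max(0,v-75):v+75,max(0,u-100):u+100]; s=cv2.resize(im,None,fx=4,fy=4,interpolation=cv2.INTER_CUBIC); cv2.imwrite('pics/s2c.png',s)
E
```

```text
155 [281.5 291.5 341.5 351.5] 0.01877978783435699 [0.52573474 0.31435555 0.006     ]
155 [281.5 291.5 341.5 351.5] 0.018246583757227267 [0.52596068 0.31438157 0.01      ]
160 [281.5 292.5 341.5 351.5] 0.018475198439805256 [0.52395136 0.31391012 0.006     ]
160 [281.5 292.5 341.5 351.5] 0.017950642400047234 [0.52422792 0.31394878 0.01      ]
170 [282.5 292.5 341.5 351.5] 0.0186189951904917 [0.52032459 0.31310206 0.006     ]
170 [282.5 292.5 341.5 351.5] 0.01809035640952173 [0.52070413 0.31316367 0.01      ]
time_s: 3.32
ee_pos: [0.46, 0.2996, 0.0502]
tool_rot: [-0.0, 0.995, 0.097, -0.0]
wrist_force: [0.2, 0.1, -0.5]
grip_width: 0.333
323 279
```

View pics/s2c.png

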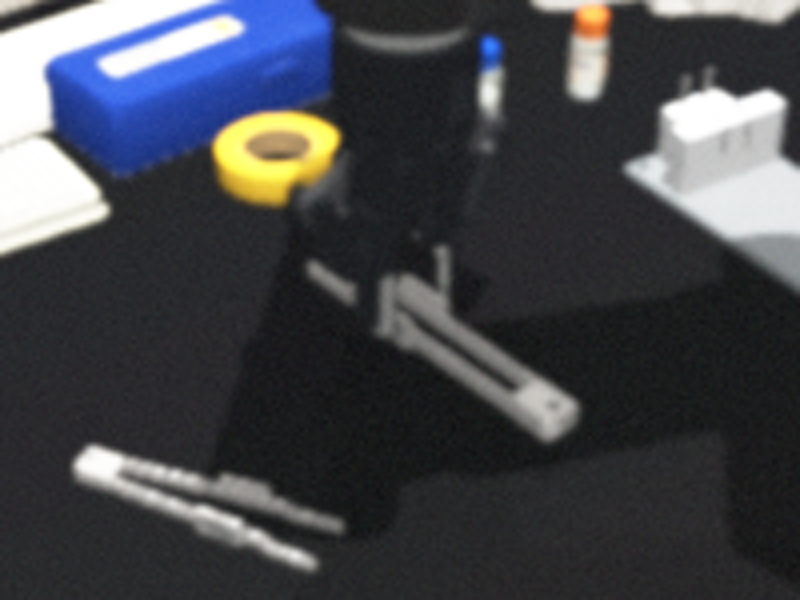

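It is held off the table; heel top at side px (360,304). Checking for tilt by comparing with the heel height expected if level.

Run:
```python
from h import *
c=dict(np.load('pics/s2.png.npz'));print(c['extrinsics'].shape)
for z in (.014,.024,.034,.044): print(z,proj(c,[.3605,.2797,z]))
for z in (.034,.044): print(z,proj(c,[.5285,.3135,z]))
print(proj(c,[.4655,.3200,.033]))
# same pixel check on the undisturbed view
c=dict(np.load('pics/side0.png.npz'));print('at rest expect',proj(c,[.3605,.2797,.014]))
print(c['pixels'].shape)
# stand from side: rest top and bar top
for p in ([.3703,.0241,.05],[.5271,.0349,.05]): print(proj(c,p))
```

```text
(4, 4)
0.014 [357.24668565 313.04807089]
0.024 [357.49040142 309.13849924]
0.034 [357.73705856 305.18174354]
0.044 [357.98671065 301.17694442]
0.034 [303.25869424 267.48212959]
0.044 [303.18669143 263.72286654]
[314.23959312 283.56244202]
at rest expect [357.24668565 313.04807089]
(480, 640, 3)
[453.33482303 261.40396852]
[404.77352772 231.46962267]
```

Observed heel top is about z = 0.038 against 0.042 if level, a small 2° sag, which landing will level. Moving above the stand.

```bash
python3 -m creep '[[0,0,0.03,0,0,0],[0,0,0.07,0,0,0],[0,-0.04,0.1,0,0,-0.02],[0.002,-0.09,0.1,0,0,-0.04],[0.004,-0.14,0.1,0,0,-0.06],[0.006,-0.19,0.1,0,0,-0.08],[0.008,-0.23,0.1,0,0,-0.1],[0.01,-0.26,0.1,0,0,-0.12]]'
python3 -m creep '[[0.0015,-0.009,0,0,0,-0.006],[0.0015,-0.009,0,0,0,-0.006],[0.0015,-0.009,0,0,0,-0.006]]'
python3 - <<'E'
from h import *
c=snap('wrist','w3.png');snap('top','top3.png')
cv2.imwrite('pics/w3.png',cv2.resize(c['pixels'],(800,600)))
E
```

```text
time_s: 4.38
ee_pos: [0.4696, 0.038, 0.15]
tool_rot: [0.0, 0.999, 0.036, -0.0]
wrist_force: [-0.1, -0.2, -0.6]
grip_width: 0.326
time_s: 4.75
ee_pos: [0.4717, 0.0314, 0.1502]
tool_rot: [0.0, 0.999, 0.034, -0.0]
wrist_force: [1.2, -0.0, -0.4]
grip_width: 0.331
```

View pics/w3.png

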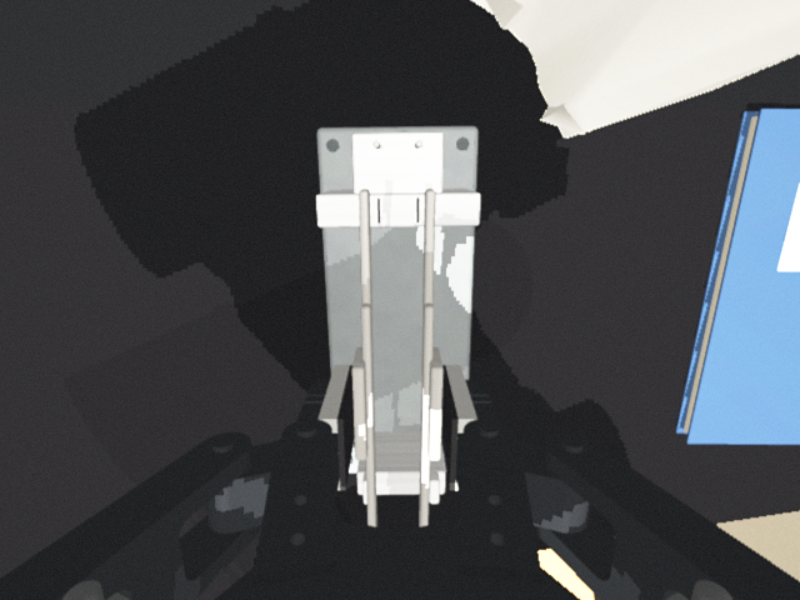

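The wrist view (scaled 1.25) shows pin tops at (377,146) and (419,145), the bar spanning x 317–480 with dark lines at (379,211) and (418,211), and tweezer tips at (364,193) and (430,193), roughly centred. Casting these.

Run:
```python
from h import *
c=dict(np.load('pics/w3.png.npz'))
Q=lambda u,v,z:cast(c,(u+.5)/1.25-.5,(v+.5)/1.25-.5,z)
a,b=Q(377,146,.064),Q(419,145,.064); print('pins',a,b,'dist',np.linalg.norm(a-b)); pm=(a+b)/2
l1,l2=Q(379.5,211,.05),Q(418,211,.05); print('lines',l1,l2,np.linalg.norm(l1-l2)); 
b1,b2=Q(317,211,.05),Q(480,209,.05); print('bar ends',b1,b2,(b1+b2)/2); 
base=[Q(318,128,.008),Q(478,127,.008)];print('base front',base,np.linalg.norm(base[0]-base[1]))
y=b1-b2; ang=np.arctan2(-y[0],y[1]);print('ang from bar',np.degrees(ang)); y=a-b;print('ang pins',np.degrees(np.arctan2(-y[0],y[1])))
ch=(Q(362,490,.058),Q(439,490,.058));print('cheeks',ch,sum(ch)/2)
th=np.arctan2(*((pm-[.3703,.0241,0])[:2][::-1])); print('ang rest->pins',np.degrees(th))
for s in (pm[:2]-.086*np.array([np.cos(th),np.sin(th)]),(l1+l2)[:2]/2-.056*np.array([np.cos(th),np.sin(th)])):print('seat',s)
for z in (.133,.137):
  t=Q(364,192,z),Q(430,192,z); m=sum(t)/2; k=Q(373,520,z),Q(424,520,z); n=sum(k)/2;print('tips',m,'rear',n,np.degrees(np.arctan2(*(m-n)[:2][::-1])))
print(r.observe()['ee_pos'])
```

```text
pins [0.55320504 0.04624091 0.064     ] [0.5548781  0.02795515 0.064     ] dist 0.018362135282021814
lines [0.52398268 0.04398003 0.05      ] [0.52526388 0.02534239 0.05      ] 0.018681624766453058
bar ends [0.52190314 0.07423118 0.05      ] [ 0.52827601 -0.00456046  0.05      ] [0.52508958 0.03483536 0.05      ]
base front [array([0.56221802, 0.08141922, 0.008     ]), array([ 0.56874276, -0.00587833,  0.008     ])] 0.08754103789903503
ang from bar 4.6241646560330105
ang pins 5.227715908777042
cheeks (array([0.36852768, 0.04470135, 0.058     ]), array([0.37150087, 0.0011199 , 0.058     ])) [0.37001427 0.02291062 0.058     ]
ang rest->pins 4.046409357020073
seat [0.46825595 0.03102948]
seat [0.46876288 0.0307096 ]
tips [0.53809634 0.03644835 0.133     ] rear [0.41718185 0.02757837 0.133     ] 4.195560411182489
tips [0.53831723 0.03646408 0.137     ] rear [0.42080737 0.02784385 0.137     ] 4.195560411182489
[0.47169483 0.03147708 0.15021612]
```

The stand angle is about 4.3° and the tweezers 4.2°, with the lateral offset under 1 mm. Shift +1 mm in x and lower.

```bash
python3 -m creep '[[0.001,0,-0.02,0,0,0],[0.001,0,-0.04,0,0,0],[0.001,0,-0.055,0,0,0],[0.001,0,-0.065,0,0,0],[0.001,0,-0.071,0,0,0],[0.001,0,-0.074,0,0,0],[0.001,0,-0.0765,0,0,0],[0.001,0,-0.0765,0,0,0]]'
python3 -m creep '[[0,0,-0.001,0,0,0],[0,0,-0.001,0,0,0]]'
```

```text
time_s: 5.85
ee_pos: [0.4727, 0.0307, 0.0739]
tool_rot: [-0.0, 0.999, 0.034, 0.0]
wrist_force: [-0.0, -0.4, -0.7]
grip_width: 0.332
time_s: 6.1
ee_pos: [0.4727, 0.0307, 0.0729]
tool_rot: [-0.0, 0.999, 0.034, 0.0]
wrist_force: [-0.2, 0.3, -1.1]
grip_width: 0.334
```

```bash
python3 -m creep '[[0,0,-0.001,0,0,0],[0,0,-0.002,0,0,0],[0,0,-0.002,0,0,0]]'
python3 - <<'E'
from h import *
c=snap('side','s3.png');u,v=proj(c,[.46,.03,.05]).astype(int);print(u,v)
a=cv2.resize(c['pixels'][v-50:v+50,u-70:u+70],None,fx=4,fy=4,interpolation=cv2.INTER_CUBIC)
d=snap('wrist','w4.png')['pixels'][120:440,200:440]
b=cv2.resize(d,(300,400)); o=np.zeros((400,860,3),np.uint8);o[:,:560]=a;o[:,560:]=b;cv2.imwrite('pics/m4.png',cv2.resize(o,(800,372)))
E
```

```text
time_s: 6.48
ee_pos: [0.473, 0.0308, 0.0714]
tool_rot: [-0.0, 0.999, 0.034, 0.0]
wrist_force: [-2.4, -0.7, 6.9]
grip_width: 0.328
424 243
```

View pics/m4.png

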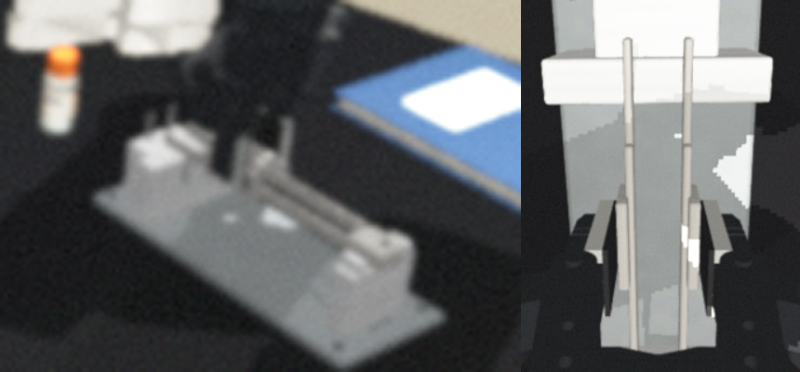

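Contact now reads 7 N. The heel sits between the cheeks at (385,245) and the tips reach just past the bar at (628,38) and (688,38). Releasing in steps.

```bash
python3 -m creep '[[0,0,0.0005,0,0,0],[0,0,0.0005,0,0,0]]' -0.2
python3 -m creep '[[0,0,0,0,0,0],[0,0,0,0,0,0]]' -0.1
python3 -m creep '[[0,0,0,0,0,0],[0,0,0,0,0,0],[0,0,0,0,0,0],[0,0,0,0,0,0]]' 0.1
python3 - <<'E'
from h import *
c=snap('wrist','w5.png')
cv2.imwrite('pics/w5.png',cv2.resize(c['pixels'][40:440,60:580],None,fx=1.5,fy=1.5,interpolation=cv2.INTER_CUBIC))
snap('side','s5.png')
E
```

```text
time_s: 6.82
ee_pos: [0.4726, 0.0307, 0.0713]
tool_rot: [-0.0, 0.999, 0.034, 0.0]
wrist_force: [-0.0, -0.2, -0.9]
grip_width: 0.395
time_s: 7.08
ee_pos: [0.4725, 0.0307, 0.0712]
tool_rot: [0.0, 0.999, 0.034, -0.0]
wrist_force: [0.5, 0.9, -0.8]
grip_width: 0.447
time_s: 7.58
ee_pos: [0.4726, 0.0307, 0.0713]
tool_rot: [-0.0, 0.999, 0.034, 0.0]
wrist_force: [-0.0, -0.3, 0.3]
grip_width: 0.549
```

View pics/w5.png

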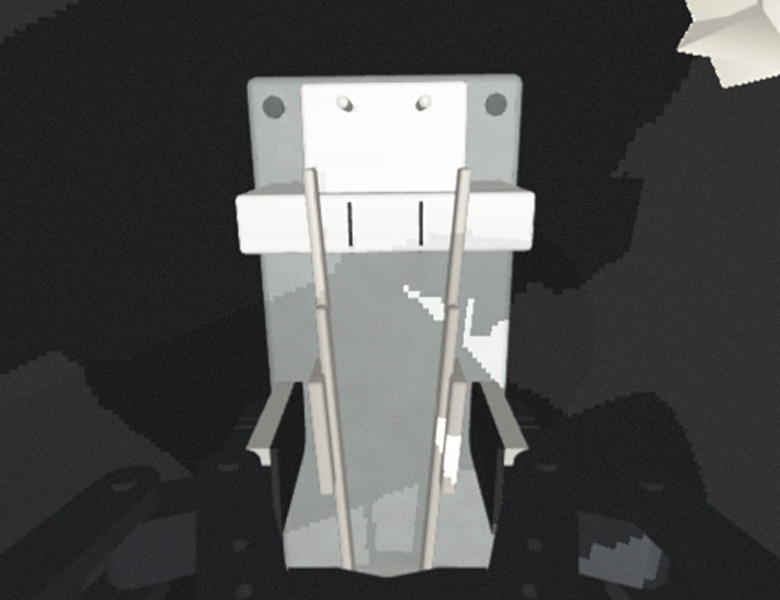

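The tweezers are fully open on the stand: tips at (310,170) and (464,170) on either side of the dark lines at (350,223) and (421,223), with the pads clear of the plates. Now I lower 8 mm for a fuller grip and squeeze in stages.

```bash
cat > gap.py <<'E'
from h import *
def gap(c,pr=True):
    # tip inner faces: scan rows along arm in a band over the bar, bright arms vs. line gives edges -> use tips beyond bar
    im=c['pixels'];E=np.array(c['extrinsics'])
    s=np.array([.4695,.031]);th=np.radians(4.3);X=np.array([np.cos(th),np.sin(th)]);Y=np.array([-X[1],X[0]])
    return X,Y,s
if __name__=='__main__':
    import sys
    c=snap('wrist',sys.argv[1]); 
    o=cv2.resize(c['pixels'][120:260,190:450],None,fx=3,fy=3,interpolation=cv2.INTER_CUBIC);cv2.imwrite('pics/'+sys.argv[1],o)
E
python3 -m creep '[[0,0,-0.003,0,0,0],[0,0,-0.006,0,0,0],[0,0,-0.008,0,0,0],[0,0,-0.008,0,0,0]]'
python3 -m creep '[[0,0,0,0,0,0],[0,0,0,0,0,0],[0,0,0,0,0,0]]' -0.1
python3 -m creep '[[0,0,0,0,0,0],[0,0,0,0,0,0],[0,0,0,0,0,0]]' -0.22
python3 -m creep '[[0,0,0,0,0,0],[0,0,0,0,0,0],[0,0,0,0,0,0]]' -0.32
python3 gap.py w6.png
```

```text
time_s: 8.18
ee_pos: [0.4725, 0.0306, 0.0631]
tool_rot: [0.0, 0.999, 0.034, -0.0]
wrist_force: [-0.3, -0.3, -0.5]
grip_width: 0.548
time_s: 8.55
ee_pos: [0.4728, 0.0307, 0.0635]
tool_rot: [-0.0, 0.999, 0.034, 0.0]
wrist_force: [-0.3, 0.6, 2.9]
grip_width: 0.457
time_s: 8.93
ee_pos: [0.4731, 0.0308, 0.0638]
tool_rot: [-0.0, 0.999, 0.034, 0.0]
wrist_force: [-1.0, 0.1, 6.1]
grip_width: 0.392
time_s: 9.3
ee_pos: [0.4733, 0.0308, 0.0641]
tool_rot: [-0.0, 0.999, 0.034, 0.001]
wrist_force: [-1.6, -0.2, 8.5]
grip_width: 0.34
```

View pics/w6.png

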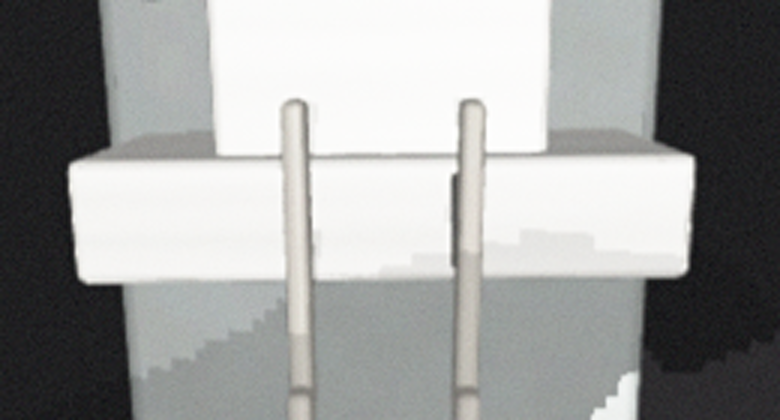

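The tips are at crop (295,105) and (471,105), the left arm hiding its line and the right line just showing inside. I'll measure the gap, with scale and height calibrated on the free 36 mm view.

```bash
cat > gap.py <<'E'
from h import *
import sys
# inner edges at the tips, over the white block beyond the bar: sub-pixel half-level crossings
def gap(c,x=.068,show=True):
    th=np.radians(4.3);X=np.array([np.cos(th),np.sin(th)]);Y=np.array([-X[1],X[0]]);s=np.array([.4690,.031])
    g=c['pixels'].min(axis=2).astype(float); out=[]
    for xx in (x-.002,x-.001,x):
        y=np.arange(-.026,.0261,.0002); P=[proj(c,[*(s+xx*X+t*Y),.054]) for t in y]
        P=np.array(P,np.float32); out.append(cv2.remap(g.astype(np.float32),P[:,0].reshape(1,-1),P[:,1].reshape(1,-1),cv2.INTER_LINEAR)[0])
    return y,np.mean(out,0)
if __name__=='__main__':
    for n in sys.argv[1:]:
        c=dict(np.load('pics/'+n+'.npz')); y,p=gap(c); print(n)
        print(' '.join(f'{a*1e3:.1f}:{b:.0f}' for a,b in zip(y[::3],p[::3])))
E
python3 gap.py w5.png w6.png
```

```text
w5.png
-26.0:162 -25.4:163 -24.8:164 -24.2:162 -23.6:163 -23.0:163 -22.4:162 -21.8:167 -21.2:205 -20.6:220 -20.0:224 -19.4:197 -18.8:138 -18.2:163 -17.6:250 -17.0:253 -16.4:252 -15.8:252 -15.2:252 -14.6:252 -14.0:253 -13.4:252 -12.8:252 -12.2:252 -11.6:252 -11.0:252 -10.4:252 -9.8:252 -9.2:252 -8.6:252 -8.0:252 -7.4:252 -6.8:252 -6.2:252 -5.6:252 -5.0:252 -4.4:252 -3.8:252 -3.2:252 -2.6:252 -2.0:252 -1.4:252 -0.8:252 -0.2:252 0.4:252 1.0:251 1.6:252 2.2:252 2.8:251 3.4:251 4.0:251 4.6:251 5.2:251 5.8:251 6.4:251 7.0:251 7.6:251 8.2:251 8.8:251 9.4:251 10.0:251 10.6:251 11.2:251 11.8:251 12.4:251 13.0:251 13.6:251 14.2:251 14.8:250 15.4:240 16.0:240 16.6:228 17.2:132 17.8:155 18.4:217 19.0:233 19.6:217 20.2:190 20.8:161 21.4:159 22.0:157 22.6:157 23.2:157 23.8:161 24.4:160 25.0:161 25.6:162
w6.png
-26.0:155 -25.4:156 -24.8:155 -24.2:157 -23.6:155 -23.0:154 -22.4:156 -21.8:156 -21.2:156 -20.6:156 -20.0:213 -19.4:245 -18.8:252 -18.2:252 -17.6:251 -17.0:251 -16.4:251 -15.8:251 -15.2:251 -14.6:251 -14.0:252 -13.4:252 -12.8:227 -12.2:189 -11.6:217 -11.0:216 -10.4:195 -9.8:151 -9.2:230 -8.6:252 -8.0:251 -7.4:251 -6.8:251 -6.2:251 -5.6:251 -5.0:251 -4.4:251 -3.8:251 -3.2:251 -2.6:250 -2.0:250 -1.4:250 -0.8:250 -0.2:250 0.4:250 1.0:250 1.6:250 2.2:250 2.8:250 3.4:250 4.0:250 4.6:250 5.2:250 5.8:250 6.4:250 7.0:250 7.6:249 8.2:238 8.8:148 9.4:168 10.0:221 10.6:221 11.2:202 11.8:194 12.4:244 13.0:250 13.6:249 14.2:250 14.8:249 15.4:249 16.0:249 16.6:249 17.2:249 17.8:249 18.4:249 19.0:248 19.6:231 20.2:165 20.8:151 21.4:153 22.0:151 22.6:150 23.2:152 23.8:156 24.4:156 25.0:156 25.6:155
```

```bash
cat > gap2.py <<'E'
from h import *
import sys
th=np.radians(4.3);X=np.array([np.cos(th),np.sin(th)]);Y=np.array([-X[1],X[0]]);s=np.array([.4690,.031])
y=np.arange(-.026,.0261,.0001)
def prof(c,x,z):
    g=c['pixels'].min(axis=2).astype(np.float32);P=np.array([proj(c,[*(s+x*X+t*Y),z]) for t in y],np.float32)
    return cv2.remap(g,P[:,0].reshape(1,-1),P[:,1].reshape(1,-1),cv2.INTER_LINEAR)[0]
def inner(p,lev=205):
    k=np.argmin(abs(y)); return y[k+np.argmax(p[k:]<lev)]*1e3, y[k-np.argmax(p[k::-1]<lev)]*1e3
if __name__=='__main__':
    for n in sys.argv[1:]:
        c=dict(np.load('pics/'+n+'.npz'))
        for x,z in ((.064,.054),(.066,.054),(.068,.054)):
            a,b=inner(prof(c,x,z)); print(n,'tips x',x,'L %.2f R %.2f gap %.2f'%(a,b,a-b))
        for x in (.053,.056,.059):
            a,b=inner(prof(c,x,.05),160); print('  line/arm edge x',x,'%.2f %.2f %.2f'%(a,b,a-b))
E
python3 -m creep '[[0,0,0.0005,0,0,0],[0,0,0.0005,0,0,0],[0,0,0.0005,0,0,0]]' -0.35
python3 -c "
from h import *
snap('wrist','w7.png');snap('top','t7.png')"
python3 gap2.py w5.png w6.png w7.png
```

```text
time_s: 9.72
ee_pos: [0.4732, 0.0309, 0.0642]
tool_rot: [-0.0, 0.999, 0.034, 0.001]
wrist_force: [-0.4, 0.1, 6.8]
grip_width: 0.328
w5.png tips x 0.064 L 16.60 R -17.70 gap 34.30
w5.png tips x 0.066 L 16.80 R -18.00 gap 34.80
w5.png tips x 0.068 L 16.90 R -18.10 gap 35.00
  line/arm edge x 0.053 8.90 -9.10 18.00
  line/arm edge x 0.056 8.90 -9.00 17.90
  line/arm edge x 0.059 9.00 -9.00 18.00
w6.png tips x 0.064 L 8.50 R -9.20 gap 17.70
w6.png tips x 0.066 L 8.70 R -9.40 gap 18.10
w6.png tips x 0.068 L 8.60 R -9.40 gap 18.00
  line/arm edge x 0.053 8.90 -9.10 18.00
  line/arm edge x 0.056 9.00 -9.00 18.00
  line/arm edge x 0.059 9.00 -9.00 18.00
w7.png tips x 0.064 L 7.30 R -8.20 gap 15.50
w7.png tips x 0.066 L 7.70 R -8.30 gap 16.00
w7.png tips x 0.068 L 7.60 R -8.40 gap 16.00
  line/arm edge x 0.053 8.10 -8.80 16.90
  line/arm edge x 0.056 8.10 -8.50 16.60
  line/arm edge x 0.059 8.10 -8.70 16.80
```

The gap now reads about 16.2 mm after scaling; the finger width of 27.9 mm implies 15.8. Hold for more than 2 s, then recheck.

```bash
for i in 1 2 3; do python3 -m creep '[[0,0,0,0,0,0],[0,0,0,0,0,0],[0,0,0,0,0,0],[0,0,0,0,0,0],[0,0,0,0,0,0],[0,0,0,0,0,0],[0,0,0,0,0,0],[0,0,0,0,0,0]]' | grep -E 'time|ee_pos|force|width'; done
python3 - <<'E'
from h import *
w=snap('wrist','w8.png')['pixels'];c=snap('side','s8.png');t=snap('top','t8.png')['pixels']
t0=np.load('pics/top0.png.npz')['pixels']
u,v=proj(c,[.42,.03,.05]).astype(int)
a=cv2.resize(c['pixels'][v-60:v+60,u-80:u+80],(400,300),interpolation=cv2.INTER_CUBIC)
b=cv2.resize(w[80:380,120:520],(400,300));d=cv2.resize(t[140:200,320:400],(400,300));e=cv2.resize(t0[140:200,320:400],(400,300))
cv2.imwrite('pics/m8.png',np.vstack([np.hstack([a,b]),np.hstack([e,d])]))
E
python3 gap2.py w8.png
```

```text
time_s: 10.82
ee_pos: [0.4732, 0.0309, 0.0642]
wrist_force: [-0.5, 0.1, 6.1]
grip_width: 0.329
time_s: 11.82
ee_pos: [0.4732, 0.0309, 0.0642]
wrist_force: [-0.4, 0.6, 5.7]
grip_width: 0.325
time_s: 12.82
ee_pos: [0.4732, 0.0309, 0.0642]
wrist_force: [-0.8, 0.2, 5.8]
grip_width: 0.328
w8.png tips x 0.064 L 7.30 R -8.10 gap 15.40
w8.png tips x 0.066 L 7.70 R -8.30 gap 16.00
w8.png tips x 0.068 L 7.60 R -8.40 gap 16.00
  line/arm edge x 0.053 8.10 -8.80 16.90
  line/arm edge x 0.056 8.10 -8.60 16.70
  line/arm edge x 0.059 8.10 -8.70 16.80
```

View pics/m8.png

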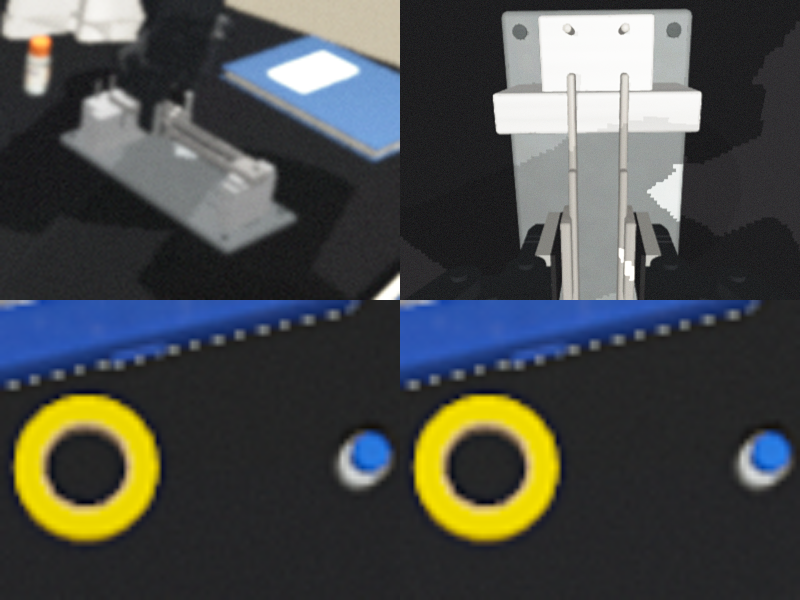

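The tweezers lie on the stand, heel between the cheeks at (262,165). The tips at (572,75) and (624,75) run parallel and lie inside the lines, and the tape and blue-capped vial have not moved. The gap held steady, so I'm handing in.

```bash
python3 -c "
from rig import r
print(r.close_job())"
```

```text
the job is handed in; nothing more can be done
None
```

I picked up the larger steel tweezers by their grip plates and laid them on the stand with the heel between the cheeks and the tips on the gauge bar. I let them spring fully open, then squeezed the plates and held them for over 3 s. I handed in at about 13 s, still holding.

**Tip gap:** the camera read 16.0 mm before scaling, or about 16.2–16.3 mm scaled to the free 36 mm view. The finger opening (27.9 mm) implies 15.8 mm, so the two checks disagree by about 0.5 mm. Both readings stayed steady through the hold.

**Forces:** the wrist force was about 6 N at hand-in, pressing the tweezers down onto the stand. The highest reading was 8.5 N.

**Other checks:**
- The tips never came near shut.
- The roll of tape and the blue-capped vial look unmoved in before-and-after views from above.
- I did not make that comparison for the orange-capped vial, but the arm never went near it.
- While carried, the heel sagged by about 2°; that levelled out when the tweezers were laid down.

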